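# Clear, load and close a pantry bin, and lean its board on the sign ledge

## Robot

A 6-joint arm with a two-finger parallel gripper is mounted at the origin on the work surface. World frame = base frame: x ahead of the robot, y to its left, z up, the work surface at z = 0. Lengths are in m, angles in rad, forces in N, time in s.
With the tool pointing down it reaches from about 0.35 to 0.975 m from the base axis. Payload 4.9 kg.
Tool frame: the origin (TCP) lies at the very end of the fingers, on their centre line; the grasp point (between the pads) lies 19 mm behind it; z points along the fingers, x is the direction in which the jaws open and shut, and the axes are right-handed (so a half turn about z gives the same grasp; the last joint's range is limited). The gripper opens to 85 mm and grips with 20 to 120 N. Pads are 22 mm wide; open, the fingers measure 114 mm over their backs; the gripper's body (76 mm by 85 mm) begins 54 mm behind the grasp point. The pads swing forward as they close: fully open they stand 13 mm farther back than shut.
Start: joints at [-1.305, 0.053, 1.613, -0, 1.476, -0.119], TCP at [0.235, -0.579, 0.231] pointing down, gripper open.
Joint ranges: [-3.01, 3.01], [-1.01, 2.22], [0.06, 2.58], [-1.02, 4.17], [0.09, 2.62], [-3.14, 3.14]. Speed limits (rad/s): [2.57, 2.57, 3.14, 3.14, 3.14, 3.14].

## Interface

Orientations are given as a unit quaternion [w, x, y, z].
In Python, from plant import manip, imaging gives the robot as it stands.
- The arm moves only by the shell command python3 -m pendant 'ROWS'. ROWS is JSON, a list that holds one entry, the list of rows, each a list of 7 numbers: the turn, a rotation vector about the world's x, y, z in units of pi rad (1.0 is pi rad), then the shift along the world's x, y, z in units of 250 mm (1.0 is 250 mm), then the opening, from 0 (shut) to 1 (fully open). In form: [[[ax, ay, az, tx, ty, tz, claw], ...]]. A call has 1 to 20 rows; each row shifts and turns the commanded pose from where the row before left it; what a row does not reach is not made up. A row lasts 1/8 s, in which the tool goes at most 62.5 mm and 10.7 degrees, less where a joint would pass 70% of its speed; a pose out of reach is approached as far as the arm can. A call with a number of a shift or a turn outside -1 to 1 is refused whole. A call with a gripper value outside its range is refused whole. The fingers move at their own pace and stop on an object; the grip force is fixed at half the most. Time passes only in rows, so rows that do not move let the fingers close. It gives the time, the measured TCP pose, the force and the opening at its end, in the units of the state.
- manip.state(): the state, without advancing time (a new reading comes with each control period).
- imaging.grab_frame(name): name is "scene" or "top"; returns a dict with "frame" (420x560x3 uint8, blue, green, red), "mtx" (3x3 intrinsics, pixels), "k1" (the pictures are not rectified: a ray, as slopes to the right and down, at radius r is drawn at 1 + k1 r^2 times it, then the intrinsics apply), "world_to_cam" (4x4, takes a point from world to camera coordinates). Camera axes: x right, y down, z forward; pixel columns grow to the right and rows downward; lengths in m; the calibration is good to about 2 mm. A picture is of the moment at which its call begins. There is no depth.
- manip.job_done(): hands the job in, once; it reports no verdict.
The state is a dict: "time": time; "joint_pos": joint angles; "joint_vel": joint speeds; "joint_efforts": joint torques, N m; "tool_pos": TCP position; "tool_rot": TCP orientation; "contact_force": force on the tool from outside, world axes, zero at the start; "ft_torque": the same for the moment, N m; "gripper_width": opening from 0.0 (shut) to 1.0 (fully open).
Only numpy, scipy, OpenCV 4.12 (cv2) and the standard library are available. Lean on these libraries where they do the work, as an engineer would, in place of code of your own. Each camera call takes 0.05 s, during which the arm holds its last target. There are 200 camera calls.

## Task

Take the dark writing board out of the slot in the grey storage bin and lean it, top edge up, against the middle of the low plywood wall of the sign ledge, its foot on the table close behind the metal stop strip so that it cannot slide away. Then put all the small tins and small cartons that are out on the table (three to five of them) into the bin's big compartment, and push the bin's lid fully shut. Leave the jar and the large tins standing on the table and do not knock them over.

Things in the scene. Friction and masses are not known exactly. Their poses are not given: they have to be found in the camera images.
- bin: Grey plastic bin fixed left of the robot, 235 mm (x) by 310 mm (y) by 100 mm tall, walls and floor 5 mm; origin at the centre of its underside, z up. Lid hinged on its +x side, which faces left; its +y end is nearest the robot. A rib 80 mm high (y = 128 to 132 mm) splits a slot for the board (y = 132 to 150 mm) from the big compartment (y = -150 to 128 mm).
- lid (a joint): Angle of the bin's hinged lid, rad: 0 shut, 1.57 upright, more leans back outside the bin. Starts at 1.6 to 1.78. The hinge is stiff: the lid stays where it is left and must be pushed all the way down (2 to 4 N at its free edge).
- lid_hinge (a point): Middle of the lid's hinge line, on the bin's +x upper rim; the line runs along the bin's y. The lid is a blue plate 235 mm deep from hinge line to free edge, 310 mm wide, 8 mm thick; the hinge line lies in the plane of its underside, which meets the rim when shut.
- lid_handle (a point): Grip point of the small black knob on the lid's outer face, at mid width, 205 mm from the hinge line and 35 mm out from the outer face; it moves with the lid.
- board: Framed dark writing board, 160 mm wide (x), 12 mm thick (y), 200 mm tall (z), about 0.25 kg, both faces alike. Origin at the middle of its bottom edge, z towards its top edge. Starts standing on edge in the bin's 18 mm wide slot, on the bin's floor, its upper half sticking out.
- board_top (a point): Middle of the board's top edge, 200 mm above its origin along its z.
- ledge: Sign ledge fixed right of the robot: a low upright plywood wall 260 mm long (y), 18 mm thick, 135 mm tall, and parallel to it an aluminium stop strip 200 mm long, 18 mm tall, 12 mm thick. Origin on the table at the middle of the foot of the wall's front face; x points out of the wall to the strip, z up. The strip's inner face is 55 mm from the wall's face; the table lies bare between.
- jar: Bystander among the small goods: squat jar 80 mm in diameter, 80 mm tall with a white cap; origin at the centre of its underside. Stays on the table.
- tin1: Small food tin, a plain upright cylinder 56 mm in diameter and 60 mm tall, about 0.25 kg; origin at the centre of its underside, z up along its axis. Belongs in the bin. May be absent (None).
- tin2: Small food tin, a plain upright cylinder 56 mm in diameter and 60 mm tall, about 0.25 kg; origin at the centre of its underside, z up along its axis. Belongs in the bin. May be absent (None).
- tin3: Small food tin, a plain upright cylinder 56 mm in diameter and 60 mm tall, about 0.25 kg; origin at the centre of its underside, z up along its axis. Belongs in the bin. May be absent (None).
- carton1: Small cardboard carton, 50 mm (its x) by 62 mm (its y) by 65 mm tall (z), about 0.2 kg; origin at the centre of its underside. Belongs in the bin. May be absent (None).
- carton2: Small cardboard carton, 50 mm (its x) by 62 mm (its y) by 65 mm tall (z), about 0.2 kg; origin at the centre of its underside. Belongs in the bin. May be absent (None).
- bigtin1: Bystander: large tin 100 mm in diameter, 80 mm tall; origin at the centre of its underside. Stays on the table.
- bigtin2: Bystander: large tin 100 mm in diameter, 80 mm tall; origin at the centre of its underside. Stays on the table.

How it is judged:
On the way, in this order (a step that is already met when the one before it is completed fails the run):
1. the board leans against the ledge's wall, its foot behind the stop strip, let go (angle between board's own z axis and vertical between 0.18 and 0.45 rad and height (world z) of board below 0.012 m and x of board in the frame of ledge between 0.034 and 0.056 m and x of board_top in the frame of ledge below 0 m and y of board in the frame of ledge between -0.07 and 0.07 m and angle between the y axis of board and the x axis of ledge, either way round below 0.5 rad and linear speed of board below 0.02 m/s and contact force between the fingers and board below 0.1 N), for 0.5 s.
2. every small tin and carton is in the bin's big compartment and the lid is shut (x of tin1 in the frame of bin between -0.117 and 0.117 m and y of tin1 in the frame of bin between -0.155 and 0.128 m and z of tin1 in the frame of bin between 0 and 0.085 m and x of tin2 in the frame of bin between -0.117 and 0.117 m and y of tin2 in the frame of bin between -0.155 and 0.128 m and z of tin2 in the frame of bin between 0 and 0.085 m and x of tin3 in the frame of bin between -0.117 and 0.117 m and y of tin3 in the frame of bin between -0.155 and 0.128 m and z of tin3 in the frame of bin between 0 and 0.085 m and x of carton1 in the frame of bin between -0.117 and 0.117 m and y of carton1 in the frame of bin between -0.155 and 0.128 m and z of carton1 in the frame of bin between 0 and 0.085 m and x of carton2 in the frame of bin between -0.117 and 0.117 m and y of carton2 in the frame of bin between -0.155 and 0.128 m and z of carton2 in the frame of bin between 0 and 0.085 m and value of joint lid below 0.04 rad), for 0.3 s.
At the end, for the whole second after the job is handed in: Board still and let go, leaning 0.18 to 0.45 rad from vertical, bottom edge on the table, its middle 34 to 56 mm out from the wall and within 70 mm of the ledge's middle, square within 0.5 rad; all small tins and cartons at rest in the big compartment; lid under 0.04 rad (all of step 1 and all of step 2 and linear speed of each of tin1, tin2, tin3, carton1, carton2 below 0.03 m/s); the robot touches nothing.
It fails at once if the jar or a large tin is knocked over (angle between any of jar, bigtin1, bigtin2's own z axis and vertical above 0.6 rad).
Of tin1, tin2, tin3, carton1, carton2 only 3 to 5 are there at a start; the rules pass over those that are not, and their reading is None.
At some moment in a run one of tin1, tin2, tin3, carton1, carton2 may be knocked a few centimetres aside while the robot is not near it.
It also fails if it takes over 210 s, if anything falls off the work surface, if the arm or the gripper's body presses on something with over 40 N, if the wrist force passes 120 N, or if a joint passes its speed limit or range.

## Working session

There is one attempt and no reset: what is moved stays moved. The work goes in short steps, Python scripts to look and compute and a shell command to move; the robot and the scene stay as the last step left them, time stands still between calls to the robot, and variables do not carry over. Pictures are saved under pics/ and viewed, about 12 in all and at most 16, crops included, and the job is handed in when it is done.

```bash
ls; mkdir -p pics; cat > h.py <<'E'
import numpy as np, cv2
from plant import manip, imaging
def grab(name,fn=None):
    f=imaging.grab_frame(name)
    if fn: cv2.imwrite('pics/'+fn+'.png',f['frame'])
    return f
def ray(f,uv):
    K=np.array(f['mtx']);T=np.array(f['world_to_cam'])
    d=np.array([(uv[0]-K[0,2])/K[0,0],(uv[1]-K[1,2])/K[1,1]]);s=d.copy()
    for _ in range(20): s=d/(1+f['k1']*(s@s))
    R=T[:3,:3];return -R.T@T[:3,3],R.T@np.array([s[0],s[1],1])
def onz(f,uv,z):
    c,d=ray(f,uv);return c+d*(z-c[2])/d[2]
def proj(f,p):
    K=np.array(f['mtx']);T=np.array(f['world_to_cam'])
    q=T[:3,:3]@np.array(p)+T[:3,3];s=q[:2]/q[2];s=s*(1+f['k1']*(s@s))
    return np.array([K[0,0]*s[0]+K[0,2],K[1,1]*s[1]+K[1,2]])
def two(f,u,g,v):
    a,d=ray(f,u);b,e=ray(g,v)
    st=np.linalg.lstsq(np.c_[d,-e],b-a,rcond=None)[0]
    p,q=a+d*st[0],b+e*st[1];return (p+q)/2,np.linalg.norm(p-q)
E
python3 - <<'E'
from h import *
for n in('top','scene'):
    f=grab(n,n+'0');print(n,f['mtx'],f['k1'],f['world_to_cam'])
    np.save(n+'0.npy',f,allow_pickle=True)
print(manip.state())
E
```

```text
pics
top [[468.90417675   0.         281.71847245]
 [  0.         468.90417675 211.09251905]
 [  0.           0.           1.        ]] -0.13390444378552102 [[ 0.00728512 -0.99996838 -0.00318983 -0.0165046 ]
 [-0.99865929 -0.00711202 -0.05127411  0.5849332 ]
 [ 0.05124981  0.00355909 -0.99867952  1.41021829]
 [ 0.          0.          0.          1.        ]]
scene [[385.27097446   0.         287.68531951]
 [  0.         385.27097446 216.36550261]
 [  0.           0.           1.        ]] 0.02987008788213957 [[-1.63926143e-01  9.86472463e-01  5.47732789e-04  9.14060074e-02]
 [ 7.53588509e-01  1.25585134e-01 -6.45238509e-01 -3.28602872e-01]
 [-6.36578808e-01 -1.05358695e-01 -7.63980999e-01  1.44228058e+00]
 [ 0.00000000e+00  0.00000000e+00  0.00000000e+00  1.00000000e+00]]
{'time': 0.1, 'joint_pos': array([-1.30499800e+00,  5.33065320e-02,  1.61416809e+00,  5.69493075e-07,
        1.47596399e+00, -1.19027444e-01]), 'joint_vel': array([ 0.0005365 , -0.0009669 , -0.00316813,  0.00105212, -0.00021625,
       -0.00147272]), 'joint_efforts': array([ 1.52728494e-04, -3.94905818e+01, -3.71363032e+01, -1.74564484e-04,
        3.87080392e-03, -5.09982627e-06]), 'tool_pos': array([ 0.23446044, -0.57875348,  0.2301694 ]), 'tool_rot': array([-6.03252602e-04,  8.29275718e-01, -5.58838913e-01, -6.98556365e-04]), 'contact_force': array([0.51133397, 0.21075237, 0.2720757 ]), 'ft_torque': array([ 0.00869306, -0.05398661, -0.00494779]), 'gripper_width': 1.0025965489867497}
```

View pics/top0.png

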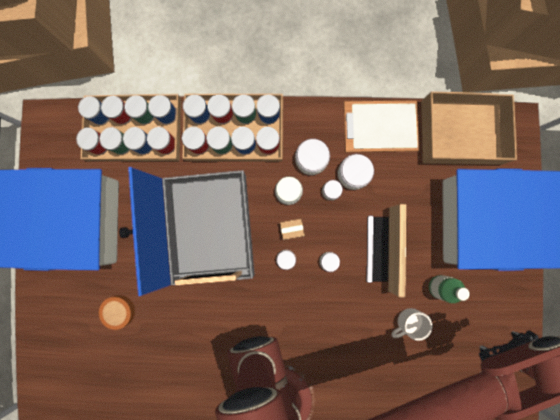

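View pics/scene0.png

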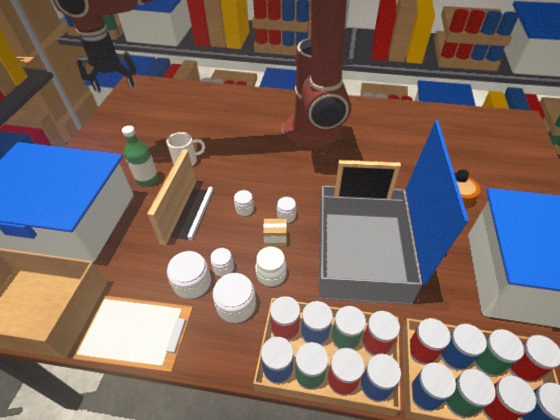

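The top view shows the bin at about (165–250, 173–283) with the board along its near edge (174–242, 279). The ledge wall is at (397, 250) and the strip at (370, 249). Small tins are at (333,190), (286,260) and (330,262), the carton at (292,229), the jar at (289,190), and the big tins at (312,157) and (356,172).

```bash
python3 - <<'E'
from h import *
f=np.load('top0.npy',allow_pickle=True).item()
im=f['frame']
c=im[140:300,120:420];cv2.imwrite('pics/c0.png',cv2.resize(c,None,fx=2.66,fy=2.66,interpolation=cv2.INTER_CUBIC))
hsv=cv2.cvtColor(im,cv2.COLOR_BGR2HSV)
m=((hsv[...,1]<60)&(hsv[...,2]>150)).astype(np.uint8)
m[:, :270]=0;m[:,365:]=0;m[:140]=0;m[300:]=0
for ct in cv2.findContours(m,cv2.RETR_EXTERNAL,cv2.CHAIN_APPROX_NONE)[0]:
    if cv2.contourArea(ct)<20: continue
    (u,v),r=cv2.minEnclosingCircle(ct);r2=cv2.minAreaRect(ct)
    z=.06 if r<12 else .08
    print(np.round([u,v,r],1),np.round(onz(f,(u,v),z),4),round(r*1.35/469*1000),r2)
E
```

```text
[330.  261.5  10. ] [ 0.4356 -0.1552  0.06  ] 29 ((330.0, 261.5), (19.0, 18.0), 90.0)
[285.9 259.4   9.9] [ 0.4411 -0.0256  0.06  ] 28 ((286.0, 259.5), (19.0, 18.0), 90.0)
[291.5 228.5  10.8] [ 0.5317 -0.0416  0.06  ] 31 ((291.5480041503906, 228.76397705078125), (5.098235130310059, 21.555696487426758), 79.69515228271484)
[333.  189.    9.5] [ 0.6492 -0.1635  0.06  ] 27 ((333.0, 189.0), (18.0, 18.0), 90.0)
[288.9 189.2  13.4] [ 0.6455 -0.0329  0.08  ] 39 ((289.0, 189.5), (25.0, 26.0), 90.0)
[356.  170.4  16.9] [ 0.7025 -0.2289  0.08  ] 49 ((352.5, 170.5), (33.0, 23.0), 90.0)
[359.  143.5   6.1] [ 0.7863 -0.2415  0.06  ] 18 ((359.0, 143.5), (7.0, 10.0), 90.0)
[312.5 155.5  17.2] [ 0.7452 -0.1014  0.08  ] 50 ((313.0, 155.5), (31.0, 32.0), 90.0)
[274.  144.    5.7] [0.7823 0.012  0.06  ] 16 ((274.0, 144.0), (8.0, 8.0), 90.0)
```

View pics/c0.png

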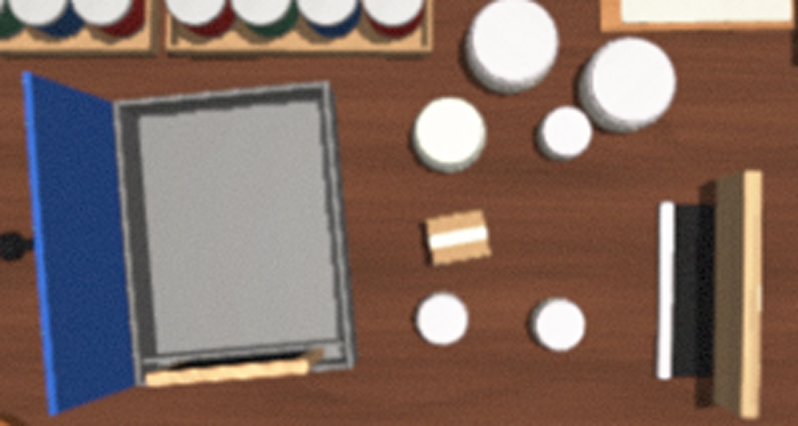

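```bash
python3 - <<'E'
from h import *
f=np.load('top0.npy',allow_pickle=True).item()
def P(u,v,z): return onz(f,(u/2.66+120,v/2.66+140),z)
b=[P(*p,.1) for p in[(113,103),(328,82),(353,366),(137,386)]]
print('bin',np.round(b,4),'c',np.mean(b,0));print([np.linalg.norm(b[i]-b[i-1]) for i in range(4)])
y=(b[3]-b[0])+(b[2]-b[1]);print('y axis ang',np.degrees(np.arctan2(y[1],y[0])))
x=(b[0]-b[1])+(b[3]-b[2]);print('x ang',np.degrees(np.arctan2(x[1],x[0])))
e=[P(146,379,.205),P(308,367,.205)];print('boardtop',e,np.linalg.norm(e[0]-e[1]),np.mean(e,0))
w=[P(744,170,.135),P(742,416,.135),P(762,171,.135),P(760,416,.135)];print('wall',np.round(w,4))
s=[P(660,203,.018),P(657,378,.018),P(673,203,.018),P(670,378,.018)];print('strip',np.round(s,4))
k=[P(425,217,.065),P(482,210,.065),P(490,240,.065)];print('carton',np.round(k,4))
k=P(457,231,.065);print(k)
E
```

```text
bin [[0.6721 0.3336 0.1   ]
 [0.6959 0.0987 0.1   ]
 [0.3905 0.0686 0.1   ]
 [0.3658 0.302  0.1   ]] c [0.53109307 0.20074091 0.1       ]
[np.float64(0.3079339349260729), np.float64(0.2360771828530548), np.float64(0.30683340910428214), np.float64(0.23465922202084255)]
y axis ang -174.23223828223382
x ang 95.9022412437634
boardtop [array([0.38442092, 0.26790205, 0.205     ]), array([0.39859014, 0.10635118, 0.205     ])] 0.1621710526304112 [0.39150553 0.18712661 0.205     ]
wall [[ 0.6014 -0.3438  0.135 ]
 [ 0.3428 -0.3417  0.135 ]
 [ 0.6005 -0.3631  0.135 ]
 [ 0.3427 -0.3609  0.135 ]]
strip [[ 0.5708 -0.2754  0.018 ]
 [ 0.3712 -0.2723  0.018 ]
 [ 0.5709 -0.2904  0.018 ]
 [ 0.3712 -0.2873  0.018 ]]
carton [[ 0.5517 -0.007   0.065 ]
 [ 0.5598 -0.0697  0.065 ]
 [ 0.5269 -0.0787  0.065 ]]
[ 0.53650631 -0.04233648  0.065     ]
```

```bash
python3 - <<'E'
from h import *
f=np.load('top0.npy',allow_pickle=True).item();g=np.load('scene0.npy',allow_pickle=True).item()
print('bottle',two(f,(463,294),g,(128,131)))
E
python3 -m pendant '[[[0,0,0.024,0,0,0.2,0.6],[0,0,0.024,0,0,0.2,0.6],[0,0,0.024,0.096,0.168,0,0.6],[0,0,0.024,0.096,0.168,0,0.6],[0,0,0.024,0.096,0.168,0,0.6],[0,0,0.024,0.096,0.168,0,0.6],[0,0,0.024,0.096,0.168,0,0.6],[0,0,0.024,0.096,0.168,0,0.6],[0,0,0.024,0.096,0.168,0,0.6],[0,0,0.024,0.096,0.168,0,0.6],[0,0,0.024,0.096,0.168,0,0.6],[0,0,0.024,-0.03,0.193,0,0.6],[0,0,0.024,-0.03,0.193,0,0.6],[0,0,0.024,-0.03,0.193,0,0.6],[0,0,0.024,-0.03,0.193,0,0.6],[0,0,0.024,-0.03,0.193,0,0.6],[0,0,0.024,-0.03,0.193,0,0.6],[0,0,0,-0.03,0.193,0,0.6],[0,0,0,-0.03,0.193,0,0.6],[0,0,0,0,0,0,0.6]]]'
```

```text
bottle (array([ 0.3545711 , -0.50415732,  0.19039235]), np.float64(0.001849741081272699))
time: 2.6
tool_pos: [0.3895, 0.187, 0.3307]
tool_rot: [-0.0, 0.999, 0.051, -0.001]
contact_force: [0.3, 0.0, 0.6]
gripper_width: 0.6
```

```bash
python3 -m pendant '[[[0,0,0,0.006,0,-0.156,0.6],[0,0,0,0,0,-0.156,0.6],[0,0,0,0,0,-0.156,0.6],[0,0,0,0,0,-0.156,0.6],[0,0,0,0,0,0,0.6],[0,0,0,0,0,0,0],[0,0,0,0,0,0,0],[0,0,0,0,0,0,0],[0,0,0,0,0,0,0],[0,0,0,0,0,0,0],[0,0,0,0,0,0,0],[0,0,0,0,0,0,0],[0,0,0,0,0,0,0]]]'
```

```text
time: 4.22
tool_pos: [0.3934, 0.1849, 0.1778]
tool_rot: [-0.0, 0.999, 0.048, 0.002]
contact_force: [-0.1, -0.8, 6.6]
gripper_width: 0.129
```

```bash
python3 -m pendant '[[[0,0,0,0,0,0.05,0],[0,0,0,0,0,0.05,0],[0,0,0,0,0,0.08,0],[0,0,0,0,0,0.1,0],[0,0,0,0,0,0.12,0],[0,0,0,0,0,0.12,0],[0,0,0,0,0,0.12,0],[0,0,0,0,0,0.12,0],[0,0,0,0,0,0,0]]]'
python3 - <<'E'
from h import *
f=grab('scene','s1');c=f['frame'][90:330,150:500];cv2.imwrite('pics/s1c.png',cv2.resize(c,None,fx=2,fy=2));t=grab('top','t1');np.save('s1.npy',f,allow_pickle=True)
E
```

```text
time: 5.35
tool_pos: [0.393, 0.185, 0.3692]
tool_rot: [-0.001, 0.999, 0.048, 0.003]
contact_force: [0.5, 0.2, -2.3]
gripper_width: 0.126
```

View pics/s1c.png

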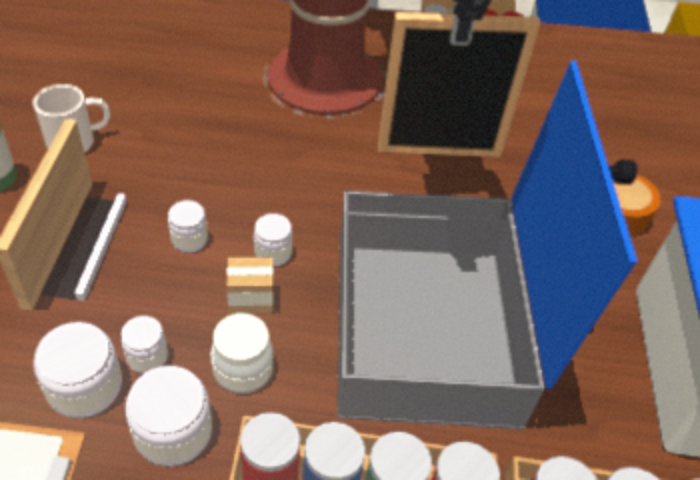

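```bash
python3 - <<'E'
from h import *
f=np.load('s1.npy',allow_pickle=True).item()
for uv in [(379,151),(502,157),(395,14),(537,17)]:
    c,d=ray(f,(uv[0]/2+150,uv[1]/2+90)); n=np.array([.995,.1,0]);p0=np.array([.399,.185,0])
    print(np.round(c+d*(n@(p0-c))/(n@d),4))
E
```

```text
[0.4061 0.1139 0.1961]
[0.39   0.2742 0.1947]
[0.4065 0.1104 0.4011]
[0.3909 0.2654 0.403 ]
```

```bash
python3 -m pendant '[[[0,0,-0.0533,0.0286,-0.19,0,0],[0,0,-0.0533,0.0286,-0.19,0,0],[0,0,-0.0533,0.0286,-0.19,0,0],[0,0,-0.0533,0.0286,-0.19,0,0],[0,0,-0.0533,0.0286,-0.19,0,0],[0,0,-0.0533,0.0286,-0.19,0,0],[0,0,-0.0533,0.0286,-0.19,0,0],[0,0,-0.0533,0.0286,-0.19,0,0],[0,0,-0.0533,0.0286,-0.19,0,0],[0,0,-0.0533,0.0286,-0.19,0,0],[0,0,0,0.0286,-0.19,0,0],[0.035,0,0,0,0,0,0],[0.035,0,0,0,0,0,0],[0,0,0,0,0,0,0],[0,0,0,0,0,0,0]]]'
python3 - <<'E'
from h import *
from scipy.spatial.transform import Rotation as R
s=manip.state();q=s['tool_rot'];r=R.from_quat([*q[1:],q[0]]).as_matrix();print(r[:,2],r[:,0],s['tool_pos'],'foot',s['tool_pos']+.1725*r[:,2])
f=grab('scene','s2');np.save('s2.npy',f,allow_pickle=True);cv2.imwrite('pics/s2c.png',cv2.resize(f['frame'][40:290,80:330],None,fx=2.4,fy=2.4))
E
```

```text
time: 7.32
tool_pos: [0.4706, -0.3373, 0.3642]
tool_rot: [0.077, -0.7, 0.706, 0.078]
contact_force: [-0.0, 0.4, -2.2]
gripper_width: 0.125
[-0.00127321  0.218045   -0.97593789] [-0.00795608 -0.97591    -0.21802839] [ 0.47055009 -0.3373361   0.3642169 ] foot [ 0.47033046 -0.29972334  0.19586761]
```

View pics/s2c.png

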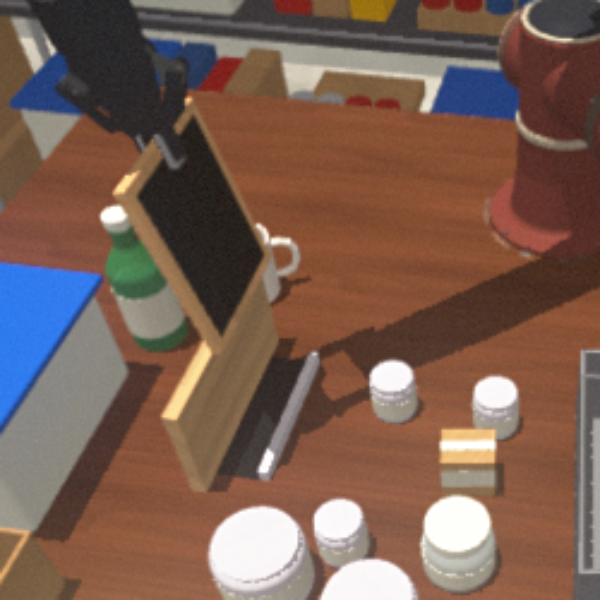

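```bash
python3 -m pendant '[[[0,0,0,0,0,-0.12,0],[0,0,0,0,0,-0.12,0],[0,0,0,0,0,-0.12,0],[0,0,0,0,0,-0.12,0],[0,0,0,0,0,-0.1,0],[0,0,0,0,0,-0.08,0],[0,0,0,0,0,-0.06,0],[0,0,0,0,0,-0.03,0],[0,0,0,0,0,0,0]]]'
```

```text
time: 8.5
tool_pos: [0.4708, -0.3378, 0.1777]
tool_rot: [0.077, -0.7, 0.706, 0.078]
contact_force: [0.4, -0.7, -1.1]
gripper_width: 0.128
```

```bash
python3 -m pendant '[[[0,0,0,0,0,-0.01,0],[0,0,0,0,0,-0.01,0],[0,0,0,0,0,0,0]]]';python3 -m pendant '[[[0.006,0,0,0,-0.013,0,0],[0.006,0,0,0,-0.013,0,0],[0,0,0,0,0,-0.006,0],[0,0,0,0,0,0,0]]]'
```

```text
time: 8.88
tool_pos: [0.4708, -0.3378, 0.1729]
tool_rot: [0.077, -0.7, 0.706, 0.078]
contact_force: [-0.6, 0.0, -2.3]
gripper_width: 0.131
time: 9.38
tool_pos: [0.4707, -0.3443, 0.1711]
tool_rot: [0.091, -0.698, 0.704, 0.091]
contact_force: [0.1, 1.4, -2.0]
gripper_width: 0.129
```

```bash
python3 - <<'E'
from h import *
f=grab('scene','s3');np.save('s3.npy',f,allow_pickle=True);cv2.imwrite('pics/s3c.png',cv2.resize(f['frame'][90:290,110:310],None,fx=3,fy=3,interpolation=cv2.INTER_CUBIC))
E
```

```text
(no output)
```

View pics/s3c.png

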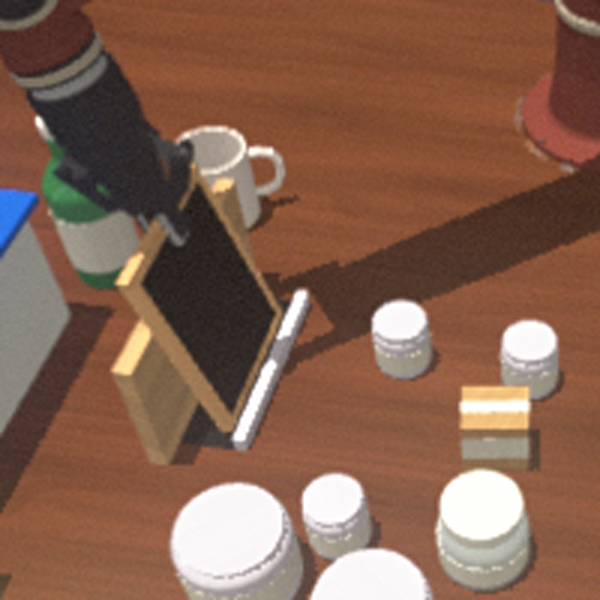

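```bash
python3 -m pendant '[[[0,0,0,0,0,-0.006,0],[0,0,0,0,0,-0.005,0],[0,0,0,0,0,0,0],[0,0,0,0,0,0,0.25],[0,0,0,0,0,0,0.4],[0,0,0,0,0,0,0.5],[0,0,0,0,0,0,0.5],[0,0,0,0,0,0,0.5]]]'
python3 -m pendant '[[[0,0,0,0,-0.015,0.055,0.5],[0,0,0,0,-0.02,0.08,0.5],[0,0,0,0,-0.03,0.12,0.5],[0,0,0,0,0,0.15,0.5],[0,0,0,0,0,0.15,0.7],[0,0,0,0,0,0.15,0.8],[-0.043,0,0,0,0.1,0,1],[-0.043,0,0,0,0.1,0,1],[0,0,0,0,0,0,1]]]'
python3 - <<'E'
from h import *
f=grab('scene','s4');np.save('s4.npy',f,allow_pickle=True);cv2.imwrite('pics/s4c.png',cv2.resize(f['frame'][90:290,110:310],None,fx=3,fy=3,interpolation=cv2.INTER_CUBIC))
E
```

```text
time: 10.42
tool_pos: [0.4708, -0.3444, 0.1686]
tool_rot: [0.09, -0.698, 0.704, 0.091]
contact_force: [-0.6, 0.4, 0.2]
gripper_width: 0.502
time: 11.55
tool_pos: [0.4712, -0.3083, 0.348]
tool_rot: [-0.004, -0.706, 0.709, -0.007]
contact_force: [-0.3, 0.5, 0.0]
gripper_width: 0.999
```

View pics/s4c.png

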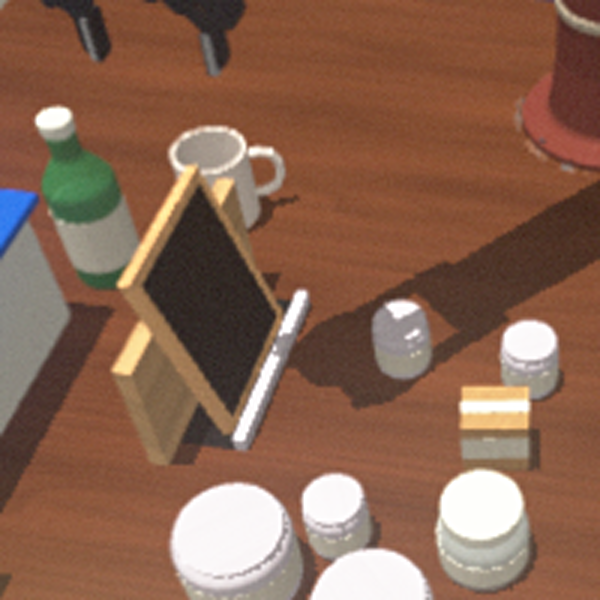

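Board is leaning behind the strip, released. Now re-detect the small items before grasping.

```bash
cat >> h.py <<'E'
def det():
    f=grab('top');im=f['frame'];hsv=cv2.cvtColor(im,cv2.COLOR_BGR2HSV)
    m=((hsv[...,1]<60)&(hsv[...,2]>135)).astype(np.uint8)
    m[:, :255]=0;m[:,368:]=0;m[:148]=0;m[300:]=0
    for ct in cv2.findContours(m,cv2.RETR_EXTERNAL,cv2.CHAIN_APPROX_NONE)[0]:
        if cv2.contourArea(ct)<40: continue
        (u,v),r=cv2.minEnclosingCircle(ct);b=cv2.minAreaRect(ct)
        p=onz(f,(u,v),.06 if r<12 else .08);print(np.round([u,v,r],1),np.round(p[:2],4),np.round(b[1],1),round(b[2]))
    return f
E
python3 -c "
from h import *
f=det();cv2.imwrite('pics/d1.png',f['frame'])
s=manip.state();print(s['tool_pos'],s['time'])"
```

```text
[329.5 262.    9.7] [ 0.4341 -0.1538] [18. 17.] 90
[286.  259.5  10. ] [ 0.4407 -0.026 ] [19. 18.] 90
[291.5 229.   10.9] [ 0.5302 -0.0416] [ 5.3 21.7] 81
[332.5 189.3   9.8] [ 0.6483 -0.162 ] [18. 19.] 90
[288.5 189.9  13.9] [ 0.6434 -0.0318] [26. 26.] 90
[356.4 170.8  17.4] [ 0.7013 -0.23  ] [34. 27.] 90
[312.7 156.   17.2] [ 0.7438 -0.1021] [25. 33.] 90
[ 0.47096328 -0.3105258   0.34667073] 11.65
```

```bash
python3 -m pendant '[[[0.004,0,0,-0.036,0.156,0,1],[0,0,0,-0.036,0.156,0,1],[0,0,0,-0.036,0.156,0,1],[0,0,0,-0.036,0.156,0,1],[0,0,0,0,0,-0.2,1],[0,0,0,0,0,-0.2,1],[0,0,0,0,0,-0.2,1],[0,0,0,0,0,-0.2,1],[0,0,0,0,0,-0.2,1],[0,0,0,0,0,-0.2,1],[0,0,0,0,0,-0.1,1],[0,0,0,0,0,0,1],[0,0,0,0,0,0,0],[0,0,0,0,0,0,0],[0,0,0,0,0,0,0],[0,0,0,0,0,0,0],[0,0,0,0,0,0,0]]]'
```

```text
time: 13.78
tool_pos: [0.4367, -0.1557, 0.0223]
tool_rot: [0.001, -0.704, 0.71, -0.002]
contact_force: [-0.3, -1.1, 6.7]
gripper_width: 0.63
```

```bash
python3 -m pendant '[[[0,0,0,0,0,0.1,0],[0,0,0,0,0,0.2,0],[0,0,0,0,0,0.2,0],[0,0,0,0,0,0.2,0],[0,0,0,0.094,0.16,0,0],[0,0,0,0.094,0.16,0,0],[0,0,0,0.094,0.16,0,0],[0,0,0,0.094,0.16,0,0],[0,0,0,0.094,0.16,0,0],[0,0,0,0.094,0.16,0,0],[0,0,0,0.094,0.16,0,0],[0,0,0,0.094,0.16,0,0],[0,0,0,0,0,0,0]]]'
python3 -m pendant '[[[0,0,0,0,0,-0.17,0],[0,0,0,0,0,-0.17,0],[0,0,0,0,0,-0.17,0],[0,0,0,0,0,-0.1,0],[0,0,0,0,0,-0.05,0],[0,0,0,0,0,0,0]]]'
```

```text
time: 15.4
tool_pos: [0.623, 0.168, 0.1941]
tool_rot: [-0.0, -0.706, 0.709, 0.0]
contact_force: [-0.3, 0.5, -2.5]
gripper_width: 0.631
time: 16.15
tool_pos: [0.6227, 0.165, 0.03]
tool_rot: [-0.0, -0.704, 0.71, -0.0]
contact_force: [0.4, -0.4, -2.1]
gripper_width: 0.635
```

Release, lift, and go over the second tin (0.4407, -0.026).

```bash
python3 -m pendant '[[[0,0,0,0,0,0,0.82],[0,0,0,0,0,0,0.82],[0,0,0,0,0,0,0.82],[0,0,0,0,0,0.17,0.82],[0,0,0,0,0,0.17,0.82],[0,0,0,0,0,0.17,0.82],[0,0,0,0,0,0.2,0.82],[0,0,0,-0.182,-0.190,0,1],[0,0,0,-0.182,-0.190,0,1],[0,0,0,-0.182,-0.190,0,1],[0,0,0,-0.182,-0.190,0,1],[0,0,0,0,0,0,1]]]'
python3 -c "
from h import *
f=det();cv2.imwrite('pics/d2.png',f['frame'])
s=manip.state();print(s['tool_pos'],s['time'])"
```

```text
time: 17.65
tool_pos: [0.4485, -0.0173, 0.2091]
tool_rot: [0.001, -0.703, 0.712, -0.002]
contact_force: [0.4, 0.9, 0.2]
gripper_width: 1.0
[291.5 229.   10.9] [ 0.5302 -0.0416] [ 5.  21.7] 80
[332.5 189.3   9.8] [ 0.6482 -0.162 ] [18. 19.] 90
[289.  189.8  13.8] [ 0.6439 -0.0331] [26.2 26.2] 45
[356.4 170.8  17.4] [ 0.7013 -0.23  ] [34. 27.] 90
[312.7 156.   17.2] [ 0.7438 -0.1021] [25. 33.] 90
[ 0.44985586 -0.01626214  0.20946548] 17.7
```

```bash
python3 -m pendant '[[[0,0,0,-0.036,-0.038,0,1],[0,0,0,0,0,-0.19,1],[0,0,0,0,0,-0.19,1],[0,0,0,0,0,-0.19,1],[0,0,0,0,0,-0.12,1],[0,0,0,0,0,-0.06,1],[0,0,0,0,0,0,1],[0,0,0,0,0,0,0],[0,0,0,0,0,0,0],[0,0,0,0,0,0,0],[0,0,0,0,0,0,0],[0,0,0,0,0,0,0],[0,0,0,0,0,0.1,0],[0,0,0,0,0,0.2,0],[0,0,0,0,0,0.2,0],[0,0,0,0,0,0.2,0],[0,0,0,0,0,0,0]]]'
```

```text
time: 19.82
tool_pos: [0.4435, -0.0252, 0.2002]
tool_rot: [0.003, -0.704, 0.71, -0.004]
contact_force: [-0.5, 0.2, -2.4]
gripper_width: 0.634
```

```bash
python3 -m pendant '[[[0,0,0,0.0986,0.16,0,0],[0,0,0,0.0986,0.16,0,0],[0,0,0,0.0986,0.16,0,0],[0,0,0,0.0986,0.16,0,0],[0,0,0,0.0986,0.16,0,0],[0,0,0,0.0986,0.16,0,0],[0,0,0,0.0986,0.16,0,0],[0,0,0,0,0,0,0],[0,0,0,0,0,-0.17,0],[0,0,0,0,0,-0.17,0],[0,0,0,0,0,-0.17,0],[0,0,0,0,0,-0.12,0],[0,0,0,0,0,-0.05,0],[0,0,0,0,0,0,0],[0,0,0,0,0,0,0.8],[0,0,0,0,0,0,0.8],[0,0,0,0,0,0,0.8]]]'
```

```text
time: 21.95
tool_pos: [0.6131, 0.2551, 0.0244]
tool_rot: [-0.0, -0.704, 0.71, 0.0]
contact_force: [0.1, 0.4, 0.5]
gripper_width: 0.799
```

```bash
python3 -m pendant '[[[0,0,0,0,0,0.17,0.8],[0,0,0,0,0,0.17,0.8],[0,0,0,0,0,0.17,0.8],[0,0,0,0,0,0.2,0.8],[0,0,-0.04,-0.12,-0.19,0,0.8],[0,0,-0.04,-0.12,-0.19,0,0.9],[0,0,-0.04,-0.12,-0.19,0,1],[0,0,-0.04,-0.05,-0.19,0,1],[0,0,0,0,-0.19,0,1],[0,0,0,0,0,0,1]]]'
python3 -c "
from h import *
f=det();cv2.imwrite('pics/d3.png',f['frame'][140:300,120:420])
s=manip.state();print(s['tool_pos'],s['time'])"
```

```text
time: 23.2
tool_pos: [0.5106, 0.0155, 0.2023]
tool_rot: [0.0, -0.504, 0.864, -0.0]
contact_force: [0.6, -0.5, -0.6]
gripper_width: 1.0
[332.5 189.3   9.8] [ 0.6482 -0.162 ] [18. 19.] 90
[288.7 189.9  13.8] [ 0.6434 -0.0323] [26. 26.] 90
[356.4 170.8  17.4] [ 0.7013 -0.23  ] [34. 27.] 90
[312.7 156.   17.2] [ 0.7438 -0.1021] [24. 33.] 90
[0.51073956 0.01691173 0.20224428] 23.25
```

View pics/d3.png

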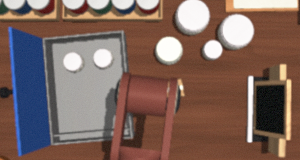

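```bash
python3 -m pendant '[[[0,0,0,0.11,-0.143,0,0.9],[0,0,0,0.11,-0.143,0,0.9],[0,0,0,0.11,-0.143,0,0.9],[0,0,0,0.11,-0.143,0,0.9],[0,0,0,0.11,-0.143,0,0.9],[0,0,0,0,0,0,0.9],[0,0,0,0,0,-0.15,0.9],[0,0,0,0,0,-0.15,0.9],[0,0,0,0,0,0,0.9],[0,0,0,0,0,0,0.9]]]'
python3 -c "
from h import *
f=grab('scene');im=f['frame']
s=manip.state();print(s['tool_pos'],s['time'],s['contact_force'])
cv2.imwrite('pics/s5.png',cv2.resize(im[150:330,120:320],None,fx=3,fy=3,interpolation=cv2.INTER_CUBIC))"
```

```text
time: 24.5
tool_pos: [0.6491, -0.1599, 0.1288]
tool_rot: [0.001, -0.506, 0.862, -0.001]
contact_force: [1.7, 0.4, 0.3]
gripper_width: 0.899
[ 0.64962972 -0.16042435  0.12978052] 24.55 [-0.02171359  0.50237713  0.86656102]
```

View pics/s5.png

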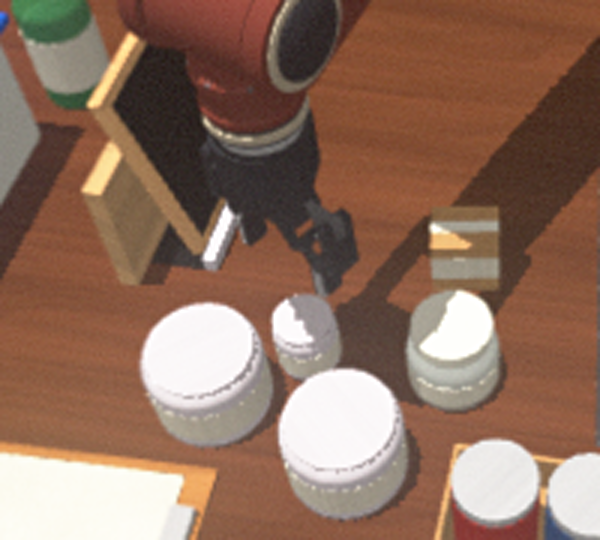

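```bash
python3 -m pendant '[[[0,0,0,0,-0.008,-0.1,0.9],[0,0,0,0,0,-0.1,0.9],[0,0,0,0,0,-0.1,0.9],[0,0,0,0,0,-0.07,0.9],[0,0,0,0,0,-0.03,0.9],[0,0,0,0,0,0,0.9],[0,0,0,0,0,0,0],[0,0,0,0,0,0,0],[0,0,0,0,0,0,0],[0,0,0,0,0,0,0],[0,0,0,0,0,0,0],[0,0,0,0,0,0.1,0],[0,0,0,0,0,0.2,0],[0,0,0,0,0,0.2,0],[0,0,0,0,0,0.2,0],[0,0,0,0,0,0,0]]]'
```

```text
time: 26.55
tool_pos: [0.6507, -0.1637, 0.2078]
tool_rot: [0.003, -0.506, 0.863, -0.004]
contact_force: [-0.4, -0.3, -2.6]
gripper_width: 0.624
```

```bash
python3 -m pendant '[[[0,0,0.04,-0.065,0.159,0,0],[0,0,0.04,-0.065,0.159,0,0],[0,0,0.04,-0.065,0.159,0,0],[0,0,0.04,-0.065,0.159,0,0],[0,0,0,-0.065,0.159,0,0],[0,0,0,-0.065,0.159,0,0],[0,0,0,-0.065,0.159,0,0],[0,0,0,-0.065,0.159,0,0],[0,0,0,0,0,0,0],[0,0,0,0,0,-0.17,0],[0,0,0,0,0,-0.17,0],[0,0,0,0,0,-0.17,0],[0,0,0,0,0,-0.12,0],[0,0,0,0,0,-0.05,0],[0,0,0,0,0,-0.02,0],[0,0,0,0,0,0,0],[0,0,0,0,0,0,0.8],[0,0,0,0,0,0,0.8],[0,0,0,0,0,0,0.8]]]'
```

```text
time: 28.92
tool_pos: [0.5199, 0.1573, 0.0291]
tool_rot: [0.003, -0.704, 0.71, 0.001]
contact_force: [-1.2, 11.5, 5.9]
gripper_width: 0.799
```

```bash
python3 -m pendant '[[[0,0,0,0,0,0.17,0.8],[0,0,0,0,0,0.17,0.8],[0,0,0,0,0,0.17,0.8],[0,0,0.054,-0.1,0,0.2,0.8],[0,0,0.054,-0.1,0,0,1],[0,0,0.054,-0.1,0,0,1],[0,0,0.054,0,0,0,1],[0,0,0.054,0,0,0,1],[0,0,0.054,0,0,0,1],[0,0,0.054,0,0,0,1],[0,0,0.054,0,0,0,1],[0,0,0.054,0,0,0,1],[0,0,0.054,0,0,0,1],[0,0,0,0,0,0,1]]]'
python3 -c "
from h import *
f=det();np.save('d4.npy',f,allow_pickle=True);cv2.imwrite('pics/d4.png',cv2.resize(f['frame'][150:300,150:400],None,fx=2.4,fy=2.4))
s=manip.state();print(s['tool_pos'],s['time'],s['joint_pos'])"
```

```text
time: 30.68
tool_pos: [0.4436, 0.1546, 0.2047]
tool_rot: [0.0, 0.998, 0.057, -0.0]
contact_force: [0.3, -0.7, -0.3]
gripper_width: 1.0
[291.5 229.   10.9] [ 0.5302 -0.0416] [ 5.2 21.7] 80
[288.7 189.9  13.8] [ 0.6434 -0.0323] [26. 26.] 90
[356.4 170.8  17.4] [ 0.7013 -0.23  ] [34. 27.] 90
[312.7 156.   17.2] [ 0.7438 -0.1021] [24. 33.] 90
[0.44352923 0.15469346 0.20469426] 30.725 [ 1.77102699e-01 -3.16324273e-01  1.99204549e+00 -2.39062660e-04
  1.46599702e+00  6.29409891e-02]
```

View pics/d4.png

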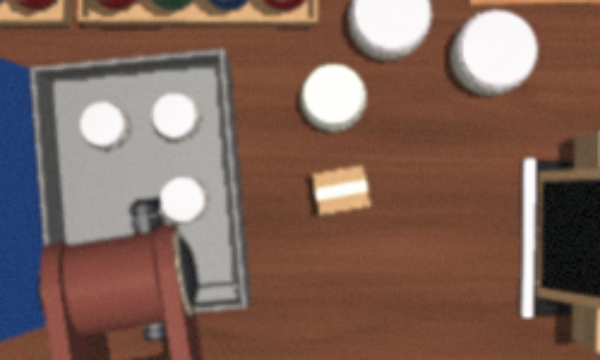

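```bash
python3 -m pendant '[[[0,0,0,0.069,-0.158,0,1],[0,0,0,0.069,-0.158,0,1],[0,0,0,0.069,-0.158,0,1],[0,0,0,0.069,-0.158,0,1],[0,0,0,0.069,-0.158,0,1],[0,0,0,0,0,-0.15,1],[0,0,0,0,0,-0.19,1],[0,0,0,0,0,-0.19,1],[0,0,0,0,0,-0.12,1],[0,0,0,0,0,-0.07,1],[0,0,0,0,0,0,1],[0,0,0,0,0,0,0],[0,0,0,0,0,0,0],[0,0,0,0,0,0,0],[0,0,0,0,0,0,0],[0,0,0,0,0,0,0]]]'
python3 -m pendant '[[[0,0,0,0,0,0.1,0],[0,0,0,0,0,0.2,0],[0,0,0,0,0,0.2,0],[0,0,0,0,0,0.2,0],[0,0,0,0,0,0,0]]]'
```

```text
time: 32.72
tool_pos: [0.5314, -0.0427, 0.027]
tool_rot: [0.001, 0.998, 0.059, 0.002]
contact_force: [0.4, -0.9, 5.0]
gripper_width: 0.589
time: 33.35
tool_pos: [0.5324, -0.0428, 0.2054]
tool_rot: [0.001, 0.998, 0.059, 0.005]
contact_force: [-0.0, -0.0, -2.6]
gripper_width: 0.584
```

```bash
python3 -m pendant '[[[0,0,0,-0.0177,0.1635,0,0],[0,0,0,-0.0177,0.1635,0,0],[0,0,0,-0.0177,0.1635,0,0],[0,0,0,-0.0177,0.1635,0,0],[0,0,0,-0.0177,0.1635,0,0],[0,0,0,-0.0177,0.1635,0,0],[0,0,0,-0.0177,0.1635,0,0],[0,0,0,0,0,0,0],[0,0,0,0,0,-0.17,0],[0,0,0,0,0,-0.17,0],[0,0,0,0,0,-0.17,0],[0,0,0,0,0,-0.12,0],[0,0,0,0,0,-0.04,0],[0,0,0,0,0,0,0],[0,0,0,0,0,0,0.75],[0,0,0,0,0,0,0.75],[0,0,0,0,0,0,0.75]]]'
python3 -m pendant '[[[0,0,0,0,0,0.15,0.75],[0,0,0,0,0,0.15,0.75],[0,0,0,0,0,0.15,0.75],[0,0,0,0,0,0.2,0.75],[0,0,0,-0.05,-0.19,0.2,0],[0,0,0,-0.05,-0.19,0.1,0],[0,0,0,-0.05,-0.19,0,0],[0,0,0,-0.05,-0.19,0,0],[0,0,0,-0.05,-0.19,0,0],[0,0,0,0,-0.19,0,0],[0,0,0,0,-0.19,0,0],[0,0,0,0,0,0,0]]]'
python3 -c "
from h import *
f=det();np.save('d5.npy',f,allow_pickle=True);g=grab('scene');np.save('s6.npy',g,allow_pickle=True)
im=np.hstack([f['frame'][140:320,100:400],g['frame'][90:290,290:490][:180]]);cv2.imwrite('pics/d5.png',cv2.resize(im,None,fx=1.6,fy=1.6))
cv2.imwrite('pics/d5.png',cv2.resize(im,(800,288)))
s=manip.state();print(s['tool_pos'],s['time'])"
```

```text
time: 35.48
tool_pos: [0.4989, 0.2437, 0.0325]
tool_rot: [-0.0, 0.998, 0.059, 0.0]
contact_force: [-0.0, 0.2, 0.3]
gripper_width: 0.748
time: 36.98
tool_pos: [0.4372, -0.0859, 0.2644]
tool_rot: [0.0, 0.998, 0.056, -0.0]
contact_force: [-0.9, -0.3, 1.0]
gripper_width: 0.001
[288.7 189.9  13.8] [ 0.6434 -0.0323] [26. 26.] 90
[356.4 170.8  17.4] [ 0.7013 -0.23  ] [34. 27.] 90
[312.7 156.   17.2] [ 0.7438 -0.1021] [24. 33.] 90
[ 0.43740173 -0.08360813  0.26436522] 37.075
```

View pics/d5.png

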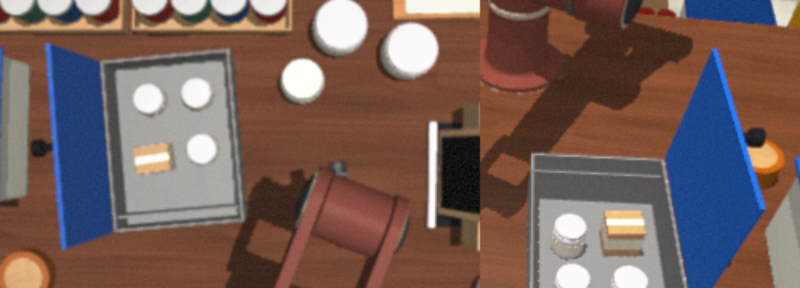

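```bash
python3 -m pendant '[[[0,0,0,0,0,0.156,0],[0,0,0,0,0,0.156,0],[0,0,0,0,0,0.156,0],[0,0,0,0,0,0.156,0],[0,0,0,0.0058,0.19,0,0],[0,0,0,0.0058,0.19,0,0],[0,0,0,0.0058,0.19,0,0],[0,0,0,0.0058,0.19,0,0],[0,0,0,0.0058,0.19,0,0],[0,0,0,0.0058,0.19,0,0],[0,0,0,0.0058,0.19,0,0],[0,0,0,0.0058,0.19,0,0],[0,0,0,0.0058,0.19,0,0],[0,0,0,0.0058,0.19,0,0],[0,0,0,0,0,0,0]]]'
python3 - <<'E'
from h import *
f=grab('top');g=grab('scene')
im=np.hstack([f['frame'][130:310,100:300],g['frame'][60:240,360:560]]);cv2.imwrite('pics/l1.png',cv2.resize(im,None,fx=2,fy=2))
s=manip.state();p=s['tool_pos'];print(p)
ex=np.array([-.101,.995,0]);H=np.array([.4595,.312,.1]);w=.011;r=.19;last=p
for q,z in [(.08,p[2]),(.08,.285)]+[(-r*np.cos(t)+.008*np.sin(t)+w,.1+r*np.sin(t)+.008*np.cos(t)) for t in np.arange(1.6,-.01,-.16)]:
    P=H+q*ex;P[2]=z;print(np.round(P,3),np.round((P-last)/.25,3));last=P
E
```

```text
time: 38.95
tool_pos: [0.4501, 0.3952, 0.419]
tool_rot: [0.0, 0.998, 0.062, -0.001]
contact_force: [-0.5, -0.2, -0.3]
gripper_width: -0.001
[0.45082725 0.39263603 0.42004991]
[0.451 0.392 0.42 ] [ 0.002 -0.004  0.   ]
[0.451 0.392 0.285] [ 0.    0.   -0.54]
[0.457 0.336 0.29 ] [ 0.022 -0.221  0.019]
[0.46  0.306 0.289] [ 0.012 -0.121 -0.001]
[0.463 0.276 0.284] [ 0.012 -0.119 -0.02 ]
[0.466 0.248 0.275] [ 0.012 -0.114 -0.039]
[0.469 0.221 0.26 ] [ 0.011 -0.107 -0.057]
[0.471 0.197 0.242] [ 0.01  -0.096 -0.073]
[0.473 0.176 0.22 ] [ 0.008 -0.084 -0.088]
[0.475 0.159 0.195] [ 0.007 -0.069 -0.1  ]
[0.476 0.146 0.167] [ 0.005 -0.052 -0.11 ]
[0.477 0.138 0.138] [ 0.003 -0.034 -0.117]
[0.478 0.134 0.108] [ 0.001 -0.015 -0.121]
```

View pics/l1.png

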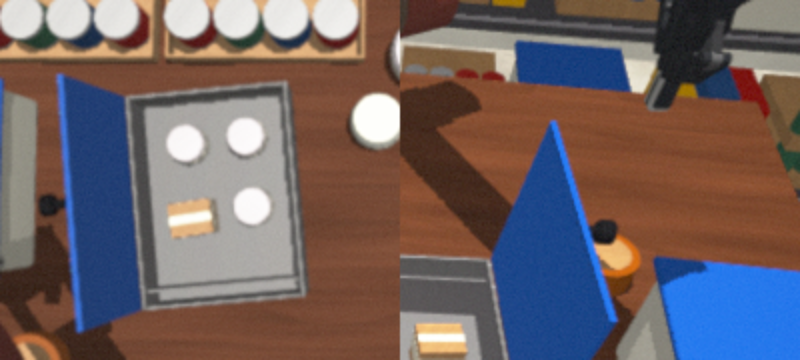

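```bash
python3 -m pendant '[[[0,0,0,0,0,-0.18,0],[0,0,0,0,0,-0.18,0],[0,0,0,0,0,-0.18,0],[0,0,0,0,0,0,0],[0,0,0,0.011,-0.11,0.01,0],[0,0,0,0.011,-0.11,0.01,0],[0,0,0,0.012,-0.12,0,0],[0,0,0,0,0,0,0]]]'
python3 -m pendant '[[[0,0,0,0.012,-0.119,-0.02,0],[0,0,0,0.012,-0.114,-0.039,0],[0,0,0,0.011,-0.107,-0.057,0],[0,0,0,0.01,-0.096,-0.073,0],[0,0,0,0,0,0,0]]]'
```

```text
time: 40.05
tool_pos: [0.4616, 0.3055, 0.2939]
tool_rot: [-0.001, 0.998, 0.057, 0.002]
contact_force: [-0.3, 0.7, -0.3]
gripper_width: 0.003
time: 40.67
tool_pos: [0.4718, 0.1971, 0.2435]
tool_rot: [-0.0, 0.998, 0.058, -0.0]
contact_force: [-0.1, 1.6, 0.6]
gripper_width: 0.0
```

```bash
python3 - <<'E'
from h import *
g=grab('scene','l2');cv2.imwrite('pics/l2c.png',cv2.resize(g['frame'][80:300,290:510],None,fx=2,fy=2))
E
```

```text
(no output)
```

View pics/l2c.png

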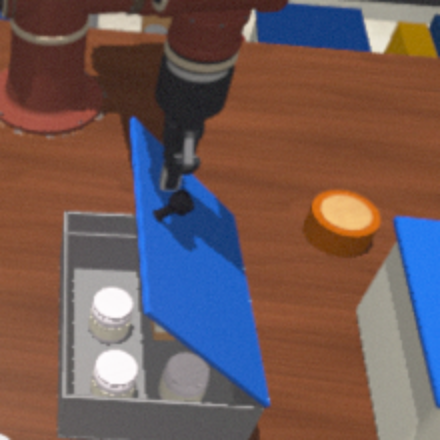

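Lid is at about 50°, being pushed by the fingertip next to the knob (crop 180,205). I'll carry on along the arc.

```bash
python3 -m pendant '[[[0,0,0,0.008,-0.084,-0.088,0],[0,0,0,0.007,-0.069,-0.1,0],[0,0,0,0.005,-0.052,-0.11,0],[0,0,0,0.003,-0.034,-0.117,0],[0,0,0,0.001,-0.015,-0.121,0],[0,0,0,0,0,-0.02,0],[0,0,0,0,0,0,0]]]'
```

```text
time: 41.6
tool_pos: [0.4798, 0.1348, 0.1084]
tool_rot: [0.0, 0.998, 0.059, 0.002]
contact_force: [-4.3, -4.4, 11.0]
gripper_width: 0.001
```

```bash
python3 -m pendant '[[[0,0,0,0,0,-0.012,0],[0,0,0,0,0,0,0]]]'
python3 -m pendant '[[[0,0,0,0,0,0.1,0],[0,0,0,0,0,0.2,0],[0,0,0,0,0,0.2,0],[0,0,0,0,0,0.2,0],[0,0,0,0,-0.2,0,0],[0,0,0,0,-0.2,0,0],[0,0,0,0,0,0,0]]]'
python3 - <<'E'
from h import *
f=grab('top');g=grab('scene')
cv2.imwrite('pics/e1.png',cv2.resize(g['frame'][90:330],None,fx=1.42,fy=1.42))
det()
# lid outline -> compare free-edge corners with shut-lid prediction
hsv=cv2.cvtColor(f['frame'],cv2.COLOR_BGR2HSV);m=cv2.inRange(hsv,(100,100,50),(130,255,255));m[:,:135]=0;m[:,300:]=0
ct=max(cv2.findContours(m,0,2)[0],key=cv2.contourArea);b=cv2.boxPoints(cv2.minAreaRect(ct));print(b)
print(np.round([onz(f,p,.108) for p in b],3))
gh=cv2.cvtColor(g['frame'],cv2.COLOR_BGR2HSV)
ex=np.array([-.101,.995,0]);ey=np.array([-.995,-.101,0]);c=np.array([.531,.201,.108])
for a,bb in[(-.1175,.155),(-.1175,-.155),(.1175,-.155),(.1175,.155)]: print('pred scene',proj(g,c+a*ex+bb*ey))
m=cv2.inRange(gh,(100,100,50),(130,255,255));m[:150]=0;m[:,:300]=0;m[:,460:]=0
ct=max(cv2.findContours(m,0,2)[0],key=cv2.contourArea);print(cv2.approxPolyDP(ct,6,True).reshape(-1,2))
print(manip.state()['tool_pos'])
E
```

```text
time: 41.85
tool_pos: [0.48, 0.1349, 0.1083]
tool_rot: [0.001, 0.998, 0.06, 0.001]
contact_force: [-12.9, -3.7, 26.7]
gripper_width: 0.005
time: 42.72
tool_pos: [0.4786, 0.0327, 0.2782]
tool_rot: [0.0, 0.998, 0.057, 0.001]
contact_force: [0.0, -0.1, 0.1]
gripper_width: -0.0
[288.7 189.9  13.8] [ 0.6434 -0.0323] [26. 26.] 90
[356.4 170.8  17.4] [ 0.7013 -0.23  ] [34. 27.] 90
[312.7 156.   17.2] [ 0.7438 -0.1021] [25. 33.] 90
[[161.2344  176.22426]
 [243.34326 169.56679]
 [252.15604 278.25763]
 [170.04718 284.9151 ]]
[[0.678 0.335 0.108]
 [0.698 0.098 0.108]
 [0.389 0.07  0.108]
 [0.367 0.304 0.108]]
pred scene [320.91015921 182.59842168]
pred scene [319.8750973  275.79864124]
pred scene [421.63541129 281.59879412]
pred scene [403.99755289 186.2698542 ]
[[323 184]
 [321 277]
 [421 283]
 [405 188]]
[0.47819161 0.03505486 0.27716923]
```

View pics/e1.png

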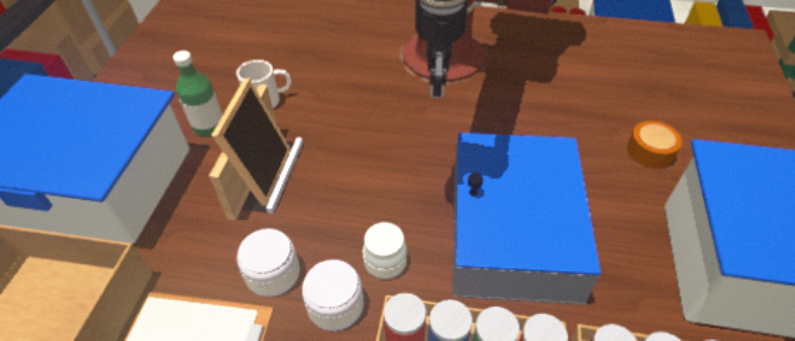

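The lid outline matches the shut prediction within 2 px, the board leans behind the strip, and no small goods are left on the table. Handing in.

```bash
python3 -c "
from h import *
print(manip.job_done());print(manip.state()['time'])"
```

```text
the job is handed in; nothing more can be done
None
the job is handed in; nothing more can be done
```

I did the whole task and handed it in after about 43 s of robot time. Handing in gives no verdict, so whether it passed is not confirmed.

- **Board:** I took it out of the slot, leaned it against the middle of the plywood wall with its foot behind the stop strip, and let go. The last picture shows it still leaning there. I aimed for a foot about 43 mm out from the wall and a lean of about 0.26 rad, but did not measure either after letting go.
- **Small goods:** I found three small tins and one carton on the table and put all four in the big compartment. They stood upright in the last picture before the lid closed, and the last detection found none left on the table. I saw no knocked-aside item in the checks before each pick.
- **Lid:** I pushed it down with the closed fingertips. It bottomed out with the fingertip at z = 0.108 m under about 27 N. Its corners in the picture match the shut position to within about 2 px.
- **Jar and large tins:** All are standing where they were.
- **Robot:** It ended clear of everything, with wrist force about 0.

One reading was out of line: when I released the third tin in the bin, a sideways push of about 11 N showed at the wrist. I did not find the cause, but the tin stayed upright.

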